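Stand the green sample case on the photo pad

ROBOT

A 6-joint arm with a two-finger parallel gripper is mounted at the origin on the work surface. World frame = base frame: x ahead of the robot, y to its left, z up, the work surface at z = 0. Lengths are in m, angles in rad, forces in N, time in s.
With the tool pointing down it reaches from about 0.35 to 0.8 m from the base axis. Payload 7.3 kg.
Tool frame: the origin (TCP) lies where the fingers leave the gripper's body, on its centre line; the fingertips stand 73 mm ahead of it and the grasp point (between the pads) lies 54 mm ahead of it; y points along the fingers, x is the direction in which the jaws open and shut, and the axes are right-handed (so a half turn about y gives the same grasp; the last joint's range is limited). The gripper opens to 85 mm and grips with 20 to 120 N. Pads are 22 mm wide; open, the fingers measure 114 mm over their backs; the gripper's body (76 mm by 85 mm) begins 54 mm behind the grasp point. The pads swing forward as they close: fully open they stand 13 mm farther back than shut.
Start: joints at [-1.372, 0.342, 1.524, -0, 1.275, -0.146], TCP at [0.177, -0.494, 0.304] pointing down, gripper open.
Joint ranges: [-2.53, 2.53], [-0.77, 2.02], [0.04, 2.7], [-1, 4.14], [0.28, 2.66], [-3.11, 3.11]. Speed limits (rad/s): [2.57, 2.57, 3.14, 3.14, 3.14, 3.14].

INTERFACE

Orientations are given as a 3x3 rotation matrix whose columns are the frame's x, y, z axes.
In Python, from cell import r gives the robot as it stands. The module is installed in compiled form; this text tells all that it offers.
- The arm moves only by the tool carry_out, never from a script. Its argument "commands" is a list of rows, each a list of 7 numbers: the gripper command: -1 is shut, 1 is fully open, values between are in proportion, then the shift along the tool's x, y, z in mm, then the turn, a rotation vector about the tool's x, y, z in rad. In form: [[gripper, dx, dy, dz, ax, ay, az], ...]. A call has 1 to 20 rows; each row is the pose to reach, as a shift and turn from the pose commanded when the call began, along the tool's axes at that moment; what a row does not reach only later rows make up. A row lasts 1/8 s, in which the tool goes at most 62.5 mm and 10.7 degrees, less where a joint would pass 70% of its speed; a pose out of reach is approached as far as the arm can. A call with a gripper value outside its range is refused whole. The fingers move at their own pace and stop on an object; "force" is the grip in N (left out, the last holds). Time passes only in rows, so rows that repeat a pose let the fingers close. It gives the time, the measured TCP pose, the force and the opening at its end, in the units of the state.
- r.get_state(): the state, without advancing time (a new reading comes with each control period).
- r.get_image(name): name is "side" or "top" or "wrist"; returns the picture (420x560x3 uint8, red, green, blue); there is no depth.
- r.camera_model(name): a dict with "intrinsics" (3x3 intrinsics, pixels), "rvec" (rotation vector, rad) and "tvec" (3), from world to camera coordinates, as OpenCV has them. Camera axes: x right, y down, z forward; pixel columns grow to the right and rows downward; lengths in m; the calibration is good to about 2 mm. The wrist camera is an equidistant fisheye: a pixel r from the principal point sees the ray r / f radians off the axis. A picture is of the moment at which its call begins: read the wrist's pose just before it. camera_model takes no time and is no camera call; for the wrist camera it gives the pose at the moment of the call.
- r.finish_job(): hands the job in, once; it reports no verdict.
The state is a dict: "time": time; "joint_pos": joint angles; "joint_vel": joint speeds; "tau": joint torques, N m; "eef_pos": TCP position; "ee_rot": TCP orientation; "wrist_force": force on the tool from outside, world axes, zero at the start; "wrist_torque": the same for the moment, N m; "width": finger opening in m.
Only numpy, scipy, OpenCV 4.12 (cv2) and the standard library are available. Lean on these libraries where they do the work, as an engineer would, in place of code of your own. Each camera call takes 0.05 s, during which the arm holds its last target.

TASK

Take the green sample case out of the sloping rack and stand it upright on one of its long thin edges on the grey photo pad, centred on the pad's white line and running along it, then let go of it. Leave the blue and the orange case in the rack as they are.

Things in the scene. Friction and masses are not known exactly. Their poses are not given: they have to be found in the camera images.
- case_green: Green flat closed plastic case, 20 mm thick (x) x 100 long (y) x 80 wide (z), 0.1-0.2 kg, origin at its centre, z to its edge that is uppermost at the start. It lies in one of three bays (125 mm apart) of a fixed rack, its faces leaning 35 degrees off vertical, top edge towards the robot. Held only by its weight; lower long edge 75 mm above the table on a ledge with a 4 mm front lip.
- case_blue: Blue case, same as the green one, in another bay; it stays there. Ends of neighbouring cases are at least 13 mm apart. In each bay two struts, 12 mm wide, 41 mm either side of the bay's middle, reach 62 mm up behind the case; cases lie within 6 mm of the bay's middle. Between the struts the upper half of both faces is free for a finger, with open space below.
- case_orange: Orange case, same as the green one, in another bay of the rack; it stays there. Origin and axes as for the green case.
- line (a point): Middle of the white line (130 mm long, 24 mm wide, flush) on the photo pad, a fixed grey plate 140 x 180 x 6 mm lying on the table; this point is on the pad's flat top, 6 mm above the table. Its y axis runs along the white line (and the pad's long side), z is up.
Mind the look-alikes: they are no part of the job. There is more than one size of the case_green; the job needs the smaller.

How it is judged:
At the end, for the whole second after the job is handed in: The green case stands free and still on a long thin edge on the pad, upright within 10 degrees, its centre within 20 mm of the middle of the white line (seen from above) and its length along the line within 15 degrees; the blue and orange cases are within 15 mm of where they started (angle between case_green's own x axis and vertical between 1.396 and 1.745 rad and angle between case_green's own y axis and vertical between 1.396 and 1.745 rad and z of case_green in the frame of line between 0.034 and 0.046 m and horizontal distance between case_green and line below 0.02 m and angle between the y axis of case_green and the y axis of line, either way round below 0.262 rad and linear speed of case_green below 0.02 m/s and distance of each of case_blue, case_orange from where it was at the start of the episode below 0.015 m); the robot touches nothing.
It fails at once if the blue or the orange case is shifted by more than 30 mm (distance of any of case_blue, case_orange from where it was at the start of the episode above 0.03 m).
It also fails if it takes over 38 s, if anything falls off the work surface, if the arm or the gripper's body presses on something with over 40 N, if the wrist force passes 120 N, or if a joint passes its speed limit or range.

## Working session

There is one attempt and no reset: what is moved stays moved. The work goes in short steps, Python scripts to look and compute and a tool call to move; the robot and the scene stay as the last step left them, time stands still between calls to the robot, and variables do not carry over. Pictures are saved under pics/ and viewed, and the job is handed in when it is done.

Besides the shell and the picture viewer there is one more tool, called after ">>>" as name(argument=value, ...) on one line, values as JSON. carry_out: Moves the arm, as the interface text tells. Its arguments: {"type":"object","properties":{"commands":{"type":"array"},"force":{"type":"number"}},"required":["commands"]}

```bash
mkdir -p pics
python3 - <<'E'
from cell import r
import cv2,numpy as np
s=r.get_state();print({k:np.round(v,3).tolist() for k,v in s.items()})
for n in ["side","top","wrist"]:
    m=r.camera_model(n);print(n,{k:np.round(v,4).tolist() for k,v in m.items()})
    cv2.imwrite(f"pics/{n}0.png",r.get_image(n)[:,:,::-1])
E
```

```text
{'time': 0.0, 'joint_pos': [-1.372, 0.343, 1.525, 0.0, 1.275, -0.146], 'joint_vel': [-0.0, -0.0, -0.0, -0.001, 0.0, -0.002], 'tau': [-0.001, -43.369, -24.602, -0.0, 0.008, -0.0], 'eef_pos': [0.177, -0.494, 0.303], 'ee_rot': [[0.338, -0.0, 0.941], [-0.941, 0.002, 0.338], [-0.002, -1.0, 0.0]], 'wrist_force': [-0.338, -0.388, -0.601], 'wrist_torque': [0.012, -0.002, 0.004], 'width': 0.086}
side {'intrinsics': [[432.4979, 0.0, 275.5895], [0.0, 432.4979, 216.8775], [0.0, 0.0, 1.0]], 'rvec': [0.5203, -2.7188, 1.1399], 'tvec': [0.5278, 0.2444, 0.6934]}
top {'intrinsics': [[426.8534, 0.0, 281.6584], [0.0, 426.8534, 210.5494], [0.0, 0.0, 1.0]], 'rvec': [2.0083, -2.1957, 0.2431], 'tvec': [0.0095, 0.5748, 0.791]}
wrist {'intrinsics': [[325.1923, 0.0, 285.0006], [0.0, 325.1923, 214.7614], [0.0, 0.0, 1.0]], 'rvec': [-2.3504, 1.6511, 0.2653], 'tvec': [-0.5235, -0.0417, 0.3805]}
```

View pics/side0.png

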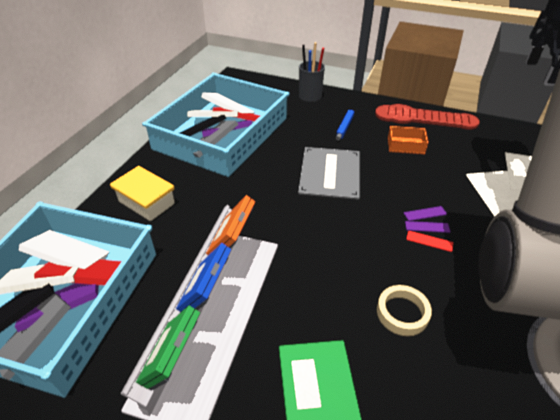

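View pics/top0.png

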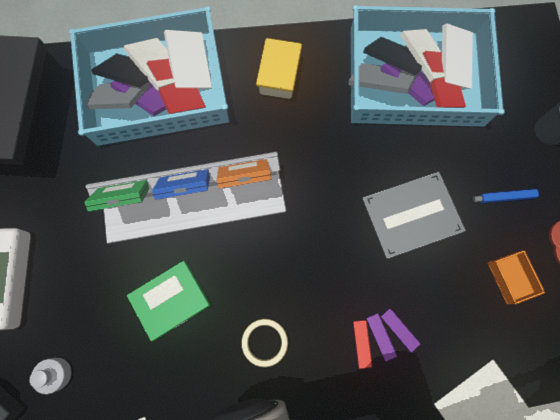

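View pics/wrist0.png

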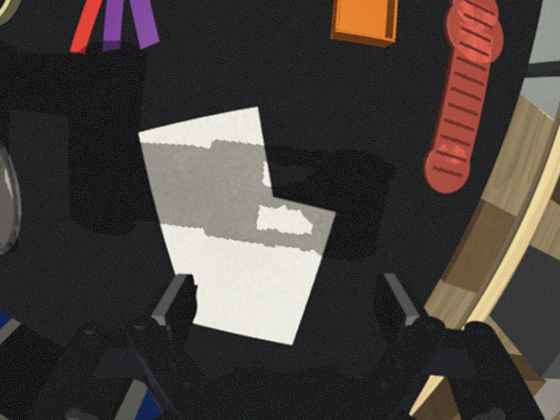

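```bash
cat > h.py <<'E'
import numpy as np,cv2
from cell import r
def ray(n,p):
    m=r.camera_model(n);R=cv2.Rodrigues(np.array(m['rvec'],float))[0];t=np.array(m['tvec'],float).ravel();K=np.array(m['intrinsics'])
    x=(p[0]-K[0,2])/K[0,0];y=(p[1]-K[1,2])/K[1,1]
    if n=='wrist':
        a=np.hypot(x,y); d=np.array([np.sin(a)*x/a,np.sin(a)*y/a,np.cos(a)])
    else: d=np.array([x,y,1.])
    d/=np.linalg.norm(d); return -R.T@t,R.T@d
def onz(n,p,z):
    c,d=ray(n,p);return c+d*(z-c[2])/d[2]
def tri(rays):
    A=0;b=0
    for c,d in rays:
        P=np.eye(3)-np.outer(d,d);A=A+P;b=b+P@c
    x=np.linalg.solve(A,b);return x,[np.linalg.norm((np.eye(3)-np.outer(d,d))@(x-c)) for c,d in rays]
def proj(n,X):
    m=r.camera_model(n);R=cv2.Rodrigues(np.array(m['rvec'],float))[0];K=np.array(m['intrinsics']);p=K@(R@X+np.array(m['tvec']).ravel());return p[:2]/p[2]
E
python3 - <<'E'
from h import *
for n in ["side","top"]: print(n,ray(n,(280,210)))
a=cv2.imread('pics/side0.png')[290:400,110:220];cv2.imwrite('pics/sg.png',cv2.resize(a,None,fx=5,fy=5,interpolation=cv2.INTER_CUBIC))
a=cv2.imread('pics/top0.png')[150:250,80:190];cv2.imwrite('pics/tg.png',cv2.resize(a,None,fx=6,fy=6,interpolation=cv2.INTER_CUBIC))
for n in ["side","top"]:
    im=cv2.imread(f'pics/{n}0.png');h=cv2.cvtColor(im,cv2.COLOR_BGR2HSV)
    # white line & pad
    m=((h[...,1]<60)&(h[...,2]>190)).astype(np.uint8)
    for c in cv2.findContours(m,0,2)[0]:
        if cv2.contourArea(c)>200:
            q=cv2.minAreaRect(c);ok=(290<q[0][0]<350 and 140<q[0][1]<200) if n=='side' else (370<q[0][0]<460 and 180<q[0][1]<250)
            if ok:
                M=cv2.moments(c);print(n,q,M['m10']/M['m00'],M['m01']/M['m00']);B=cv2.approxPolyDP(c,4,True)[:,0]
                P=[onz(n,p,.006) for p in B];print(np.round(P,4)); print('mean',np.mean([onz(n,p,.006) for p in cv2.boxPoints(q)],0))
E
```

```text
side (array([0.36924763, 0.49528203, 0.661463  ]), array([ 0.26010981, -0.67622556, -0.68924732]))
top (array([ 0.38226491, -0.02926448,  0.89950947]), array([ 0.22479079, -0.01074128, -0.97434785]))
side ((329.87744140625, 170.9611053466797), (12.101387977600098, 34.61995315551758), 3.5763344764709473) 330.031377899045 171.26648476580263
[[ 0.583  -0.3828  0.006 ]
 [ 0.5529 -0.2603  0.006 ]
 [ 0.527  -0.2628  0.006 ]
 [ 0.5594 -0.3921  0.006 ]]
mean [ 0.55485006 -0.32315208  0.006     ]
top ((413.1703186035156, 213.61468505859375), (11.539286613464355, 60.03714370727539), 70.82099914550781) 412.9914598345343 213.71390445689883
[[ 0.5819 -0.3828  0.006 ]
 [ 0.551  -0.2589  0.006 ]
 [ 0.5289 -0.2621  0.006 ]
 [ 0.5593 -0.3875  0.006 ]]
mean [ 0.55506121 -0.32263604  0.006     ]
```

View pics/sg.png

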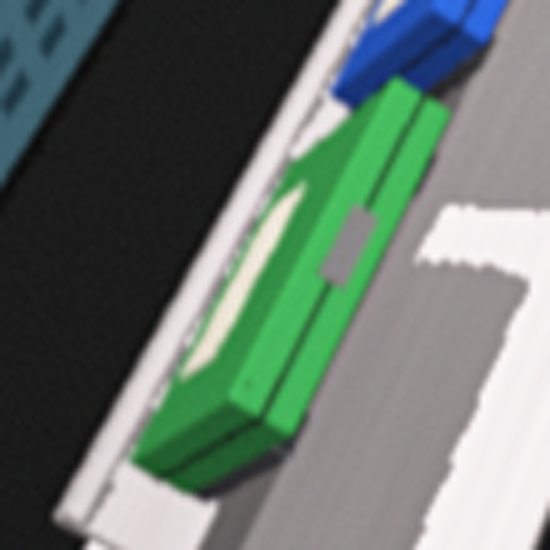

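View pics/tg.png

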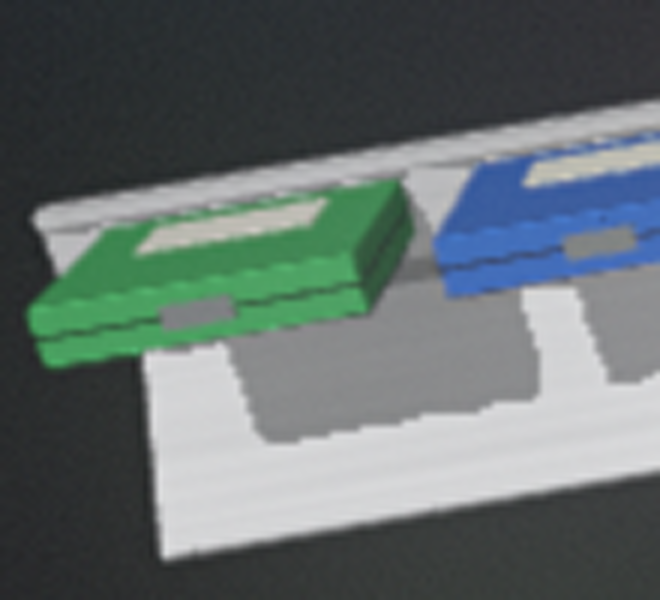

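Run:
```python
from h import *
T={'AL':(28,308),'AR':(357,258),'BL':(45,367),'BR':(366,313)}
S={'AL':(228,398),'AR':(395,78),'BL':(295,437),'BR':(448,112)}
P={}
for k in T:
    t=((T[k][0]+.5)/6-.5+80,(T[k][1]+.5)/6-.5+150);s=((S[k][0]+.5)/5-.5+110,(S[k][1]+.5)/5-.5+290)
    P[k],e=tri([ray('top',t),ray('side',s)]);print(k,np.round(P[k],4),np.round(e,4))
y=P['AL']-P['AR']+P['BL']-P['BR'];print('len',np.linalg.norm(y)/2);y[2]=0;y/=np.linalg.norm(y)
x=(P['AL']+P['AR']-P['BL']-P['BR'])/2;print('thick',np.linalg.norm(x),x)
n=np.cross(y,[0,0,1]);print('y',y,'n(away)',n, 'tilt of x above horiz deg',np.degrees(np.arctan2(x[2],x@n)))
E=sum(P.values())/4;print('edge mid',E)
a=np.radians(35);up=-n*np.sin(a)+np.array([0,0,np.cos(a)]);c=E-.04*up
print('up',up,'centre',c,'low edge z',(c-.04*up)[2])
# low back face corner visible (top left) 
l=np.array([.5829-.5529,-.3828+.2603]);print('line ang',np.degrees(np.arctan2(.5821-.552,-.3828+.2596)),'case',np.degrees(np.arctan2(y[1],y[0])))
```

```text
AL [0.6046 0.3167 0.146 ] [0.0005 0.0005]
AR [0.6129 0.2174 0.1445] [0.0006 0.0006]
BL [0.5881 0.3158 0.1358] [0.0008 0.0008]
BR [0.5973 0.2174 0.1363] [0.0003 0.0003]
len 0.09917600549881167
thick 0.018479619380812308 [0.01605807 0.00042147 0.00913549]
y [-0.08878595  0.99605073  0.        ] n(away) [ 0.99605073  0.08878595 -0.        ] tilt of x above horiz deg 29.67562512423572
edge mid [0.60071795 0.26680986 0.14066182]
up [-0.57131123 -0.05092553  0.81915204] centre [0.6235704  0.26884688 0.10789574] low edge z 0.0751296586767235
line ang 166.2705583093235 case 95.09376780683222
```

```bash
cat >> h.py <<'E'
from scipy.spatial.transform import Rotation as Ro
def rel(p,Rt):
    s=r.get_state();R0=np.array(s['ee_rot']);d=R0.T@(np.array(p)-s['eef_pos'])*1000
    return np.round(d,1),np.round(Ro.from_matrix(R0.T@Rt).as_rotvec(),3)
y=np.array([-.0888,.99605,0]);up=np.array([-.5713,-.0509,.8192]);E=np.array([.6007,.2668,.1407])
Rg=np.column_stack([np.cross(y,up),-up,y]);U,_,V=np.linalg.svd(Rg);Rg=U@V
E
python3 - <<'E'
from h import *
def yaw(h):
    h=np.radians(h);x=np.array([np.cos(h),np.sin(h),0]);yy=np.array([0,0,-1.]);return np.column_stack([x,yy,np.cross(x,yy)])
print(rel([.40,-.25,.32],yaw(-40)));print(rel([.47,-.02,.34],yaw(-15)));print(rel(E+.12*up,Rg)); print(E+.12*up)
E
```

```text
(array([-154.3,  -16.4,  291.9]), array([-0.   , -0.528, -0.001]))
(array([-347.2,  -36.1,  435.5]), array([-0.001, -0.964, -0.001]))
(array([-590.2,   65.2,  588.9]), array([ 0.4  , -1.272, -0.52 ]))
[0.532144 0.260692 0.239004]
```

>>> carry_out(commands=[[0.2,-26,-3,49,0,-0.088,0],[0.2,-77,-8,146,0,-0.264,0],[0.2,-128,-13,240,0,-0.44,0],[0.2,-200,-20,315,0,-0.62,0],[0.2,-250,-25,355,0,-0.74,0],[0.2,-300,-31,396,0,-0.86,0],[0.2,-347,-36,435,0,-0.964,0],[0.2,-400,-15,469,0.08,-1.02,-0.1],[0.2,-450,0,502,0.16,-1.09,-0.21],[0.2,-500,25,532,0.24,-1.15,-0.31],[0.2,-545,45,562,0.32,-1.21,-0.42],[0.2,-590,65,589,0.4,-1.272,-0.52],[0.2,-590,65,589,0.4,-1.272,-0.52],[0.2,-590,65,589,0.4,-1.272,-0.52],[0.2,-590,65,589,0.4,-1.272,-0.52],[0.2,-590,65,589,0.4,-1.272,-0.52]], force=50)

```text
time: 2.15
eef_pos: [0.5319, 0.2602, 0.2383]
ee_rot: [[0.817, 0.57, -0.09], [0.075, 0.05, 0.996], [0.572, -0.82, -0.002]]
wrist_force: [-0.5, -0.6, -0.3]
width: 0.051
```

Run:
```python
from h import *
s=r.get_state();print(s['time'],np.round(s['joint_pos'],2),s['width']);print(rel(E+.12*up,Rg));print(rel(E+.034*up,Rg))
for n in ["side","top","wrist"]: cv2.imwrite(f"pics/{n}1.png",r.get_image(n)[:,:,::-1])
```

```text
2.15 [ 0.4   0.36  1.83 -0.47  0.4   0.69] 0.05099136803620995
(array([ 0.6, -0.4,  0.5]), array([ 0.001,  0.002, -0.001]))
(array([ 0.7, 85.6,  0.6]), array([ 0.001,  0.002, -0.001]))
```

View pics/wrist1.png

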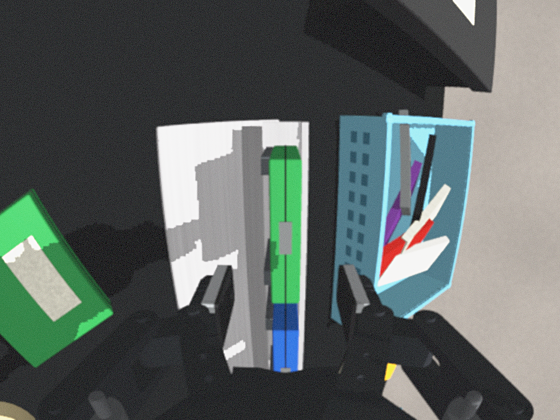

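View pics/side1.png

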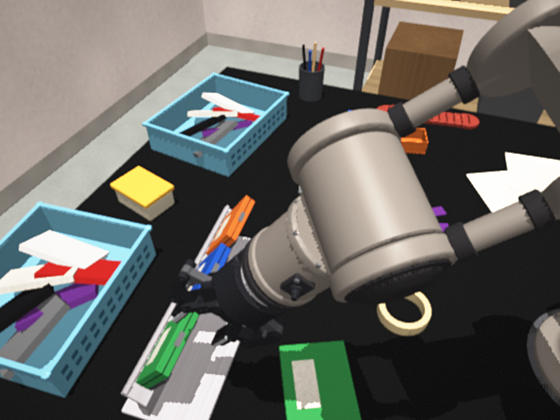

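Run:
```python
from h import *
for p in [(285.5,147),(285.5,303),(286,238),(270,300),(301,300),(271,150),(299,150)]:
    c,d=ray('wrist',p);X=c+d*((E-c)@up)/(d@up);print(p,np.round(Rg.T@(X-E)*1000,1))
```

```text
(285.5, 147) [ 0.2  0.  57.9]
(285.5, 303) [  0.3  -0.  -48.8]
(286, 238) [0.5 0.  0.5]
(270, 300) [-10.5  -0.  -46.3]
(301, 300) [ 11.   -0.  -46.4]
(271, 150) [-8.3  0.  56.1]
(299, 150) [ 8.2  0.  56.1]
```

>>> carry_out(commands=[[0.2,1,20,0.5,0,0,0],[0.2,1,40,0.5,0,0,0],[0.2,1,60,0.5,0,0,0],[0.2,1,75,0.5,0,0,0],[0.2,1,86,0.5,0,0,0],[0.2,1,86,0.5,0,0,0],[0.2,1,86,0.5,0,0,0]])

```text
time: 3.18
eef_pos: [0.5824, 0.2654, 0.1698]
ee_rot: [[0.816, 0.572, -0.089], [0.074, 0.05, 0.996], [0.574, -0.819, -0.001]]
wrist_force: [-0.6, 0.4, 0.1]
width: 0.0514
```

>>> carry_out(commands=[[0,0,0,0,0,0,0],[-0.2,0,0,0,0,0,0],[-0.4,0,0,0,0,0,0],[-1,0,0,0,0,0,0],[-1,0,0,0,0,0,0],[-1,0,0,0,0,0,0],[-1,0,0,0,0,0,0],[-1,0,0,0,0,0,0]], force=50)

```text
time: 4.18
eef_pos: [0.5823, 0.2654, 0.1693]
ee_rot: [[0.816, 0.571, -0.089], [0.074, 0.05, 0.996], [0.573, -0.819, -0.002]]
wrist_force: [-4.3, -0.6, 3.3]
width: 0.0194
```

>>> carry_out(commands=[[-1,0,-10,0,0,0,0],[-1,0,-25,0,0,0,0],[-1,0,-50,0,0,0,0],[-1,0,-80,0,0,0,0],[-1,0,-115,0,0,0,0],[-1,0,-150,0,0,0,0],[-1,0,-170,0,0,0,0],[-1,0,-170,0,0,0,0]])

```text
time: 5.18
eef_pos: [0.4847, 0.2571, 0.3107]
ee_rot: [[0.814, 0.574, -0.09], [0.073, 0.052, 0.996], [0.576, -0.818, -0.0]]
wrist_force: [-0.7, -0.5, -2.0]
width: 0.0192
```

Run:
```python
from h import *
def yaw(h):
    h=np.radians(h);x=np.array([np.cos(h),np.sin(h),0]);yy=np.array([0,0,-1.]);return np.column_stack([x,yy,np.cross(x,yy)])
s=r.get_state();print(s['time'],np.round(s['joint_pos'],2),s['width'])
L=np.array([.555,-.323]);
print(rel([.52,.08,.32],yaw(10)));print(rel([*L,.32],yaw(13.9)));print(rel([*L,.2],yaw(13.9)))
for n in ["side","top","wrist"]: cv2.imwrite(f"pics/{n}2.png",r.get_image(n)[:,:,::-1])
```

```text
5.175 [ 0.43  0.2   1.84 -0.38  0.55  0.61] 0.019183922632565607
(array([  21.1,    3.5, -179.6]), array([ 0.026, -0.082,  0.613]))
(array([  20. ,    2.8, -584.1]), array([ 0.047, -0.148,  0.613]))
(array([ -49.1,  100.9, -584.1]), array([ 0.047, -0.148,  0.613]))
```

View pics/side2.png

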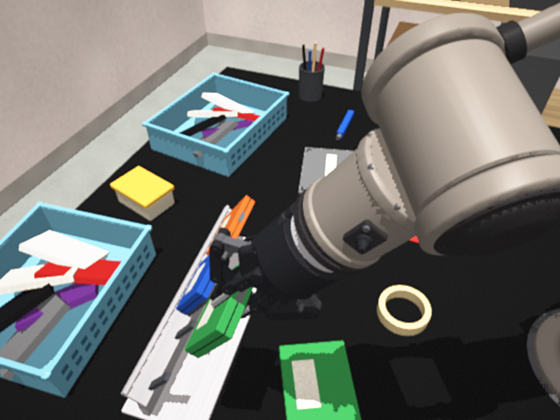

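View pics/wrist2.png

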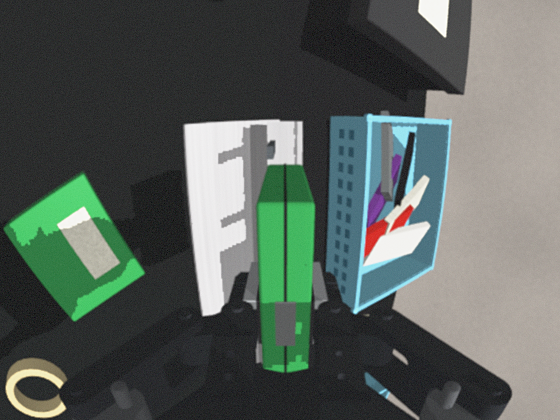

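>>> carry_out(commands=[[-1,5,0,-15,0.002,-0.01,0.04],[-1,9,1,-45,0.006,-0.02,0.15],[-1,13,2,-85,0.012,-0.04,0.28],[-1,18,3,-130,0.018,-0.06,0.42],[-1,21,3,-180,0.025,-0.08,0.56],[-1,21,3,-230,0.03,-0.09,0.613],[-1,21,3,-280,0.033,-0.1,0.613],[-1,21,3,-330,0.036,-0.11,0.613],[-1,20,3,-380,0.04,-0.12,0.613],[-1,20,3,-430,0.043,-0.13,0.613],[-1,20,3,-480,0.045,-0.14,0.613],[-1,20,3,-530,0.046,-0.145,0.613],[-1,20,3,-565,0.047,-0.148,0.613],[-1,20,3,-584,0.047,-0.148,0.613],[-1,-15,52,-584,0.047,-0.148,0.613],[-1,-49,101,-584,0.047,-0.148,0.613],[-1,-49,101,-584,0.047,-0.148,0.613],[-1,-49,101,-584,0.047,-0.148,0.613],[-1,-49,101,-584,0.047,-0.148,0.613],[-1,-49,101,-584,0.047,-0.148,0.613]])

```text
time: 7.82
eef_pos: [0.5556, -0.3237, 0.201]
ee_rot: [[0.971, -0.001, -0.24], [0.24, -0.004, 0.971], [-0.002, -1.0, -0.004]]
wrist_force: [-0.4, -0.7, -1.7]
width: 0.0195
```

Run:
```python
from h import *
s=r.get_state();print(s['time'],np.round(s['joint_pos'],2),s['width'],s['eef_pos'],s['ee_rot'])
for n in ["side","top","wrist"]: cv2.imwrite(f"pics/{n}3.png",r.get_image(n)[:,:,::-1])
a=cv2.imread('pics/side3.png')[60:220,240:400];cv2.imwrite('pics/s3.png',cv2.resize(a,None,fx=3.7,fy=3.7,interpolation=cv2.INTER_CUBIC))
a=cv2.imread('pics/top3.png')[130:290,320:500];cv2.imwrite('pics/t3.png',cv2.resize(a,None,fx=3.7,fy=3.7,interpolation=cv2.INTER_CUBIC))
```

```text
7.825 [-0.65  0.64  1.31 -0.    1.18 -0.89] 0.01951982080739328 [ 0.55561092 -0.32372368  0.20097561] [[ 9.70853774e-01 -5.60851114e-04 -2.39671931e-01]
 [ 2.39667564e-01 -4.20251569e-03  9.70845919e-01]
 [-1.55172506e-03 -9.99991012e-01 -3.94561040e-03]]
```

View pics/s3.png

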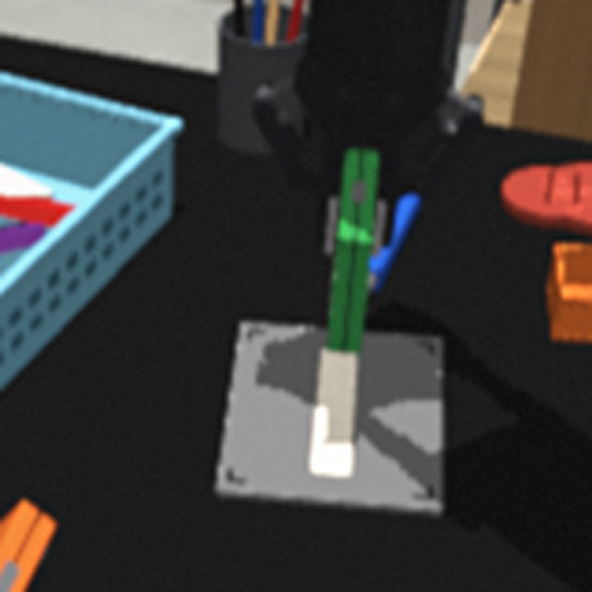

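View pics/t3.png

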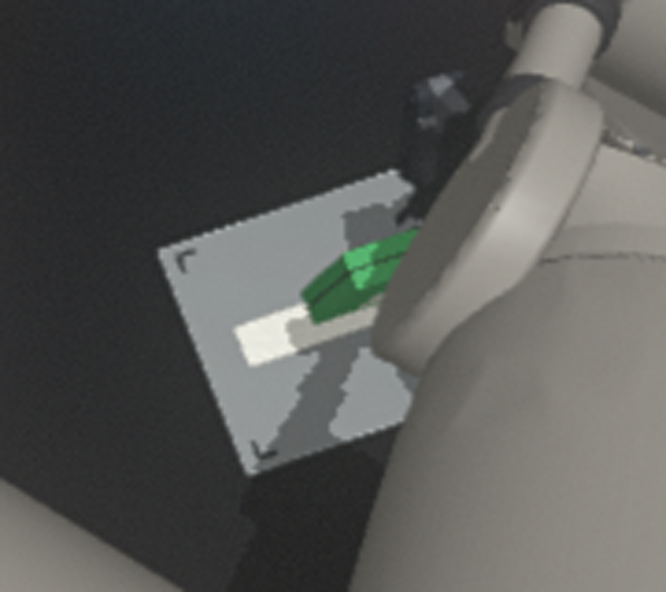

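View pics/wrist3.png

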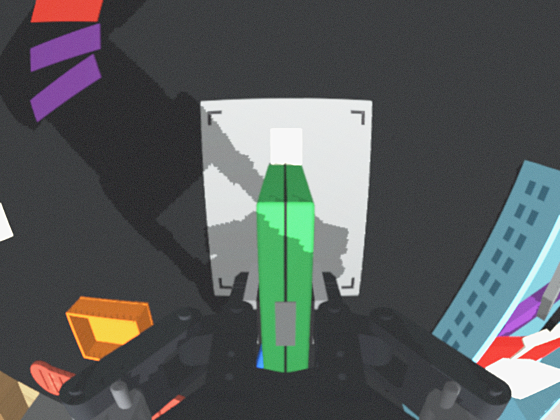

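Run:
```python
from h import *
a=cv2.imread('pics/side3.png')[115:160,320:350];b=cv2.imread('pics/top3.png')[185:222,395:440]
a=cv2.resize(a,None,fx=12,fy=12,interpolation=cv2.INTER_CUBIC);b=cv2.resize(b,None,fx=9,fy=12,interpolation=cv2.INTER_CUBIC)
o=np.zeros((540,790,3),np.uint8);o[:a.shape[0],:a.shape[1]]=a;o[:b.shape[0],380:380+b.shape[1]]=b[:,:405];cv2.imwrite('pics/z3.png',o)
# wrist: end-face bottom corners, pad corners / line end
s=r.get_state();R0=np.array(s['ee_rot']);p0=np.array(s['eef_pos'])
for q in [(257,203),(314,203),(271,165),(303,165)]:
    c,d=ray('wrist',q);zt=p0[2]-.034 if q[1]>200 else p0[2]-.114
    X=c+d*(zt-c[2])/d[2];print(q,np.round(R0.T@(X-p0)*1000,1))
for q in [(270,128),(302,128)]: print('line end',onz('wrist',q,.006),np.round(R0.T@(onz('wrist',q,.006)-p0)*1000,1))
```

```text
(257, 203) [-10.3  33.9  50.7]
(314, 203) [ 8.7 33.9 50.7]
(271, 165) [ -8.9 113.9  50.3]
(303, 165) [  9.4 113.9  50.3]
line end [ 0.52595634 -0.26151895  0.006     ] [-12.9 193.6  67.6]
line end [ 0.5509057  -0.25532106  0.006     ] [ 12.8 193.5  67.6]
```

View pics/z3.png

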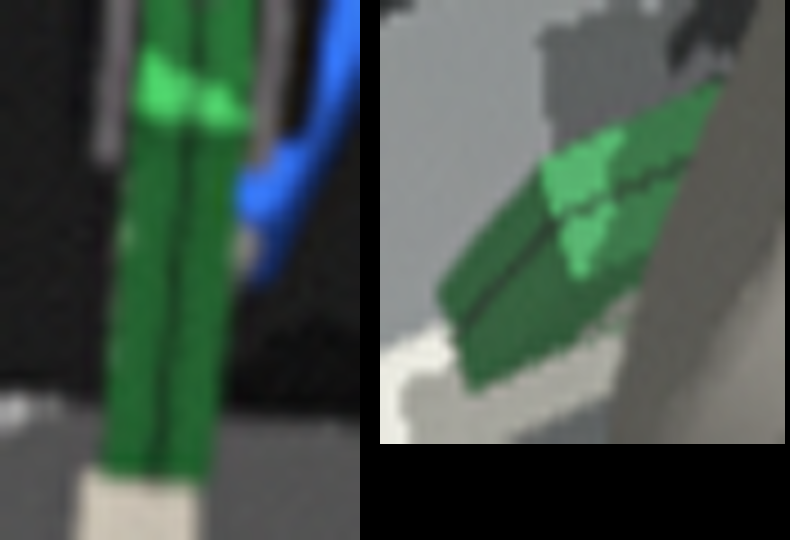

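Run:
```python
from h import *
for t,s_ in [((401.3-.45,209.2-.45),(328.1,153.9)),((405-.45,217.5-.45),(337.,154.4))]:
  for s in [(s_[0]-.45,s_[1]-.45)]:
    print(tri([ray('top',t),ray('side',s)]))
Rt=None
s=r.get_state();print(rel([.555,-.322,.123],np.array(s['ee_rot'])))
```

```text
(array([ 0.55134576, -0.27212399,  0.09097516]), [np.float64(0.0010846281862849614), np.float64(0.0010846281862851178)])
(array([ 0.53326924, -0.27655752,  0.091803  ]), [np.float64(0.00014244726452342029), np.float64(0.00014244726452333761)])
(array([ 0.5, 76.7,  1.7]), array([0., 0., 0.]))
```

>>> carry_out(commands=[[-1,0,25,2,0,0,0],[-1,0,50,2,0,0,0],[-1,0,68,2,0,0,0],[-1,0,76,2,0,0,0],[-1,0,78,2,0,0,0],[-1,0,78,2,0,0,0],[-1,0,78,2,0,0,0]])

```text
time: 8.85
eef_pos: [0.5545, -0.3218, 0.1215]
ee_rot: [[0.971, -0.002, -0.24], [0.24, -0.003, 0.971], [-0.003, -1.0, -0.002]]
wrist_force: [0.1, 0.1, -1.9]
width: 0.0195
```

>>> carry_out(commands=[[-1,0,0.7,0,0,0,0],[-1,0,1.5,0,0,0,0],[-1,0,1.5,0,0,0,0]])

```text
time: 9.22
eef_pos: [0.5544, -0.3217, 0.1204]
ee_rot: [[0.971, -0.003, -0.24], [0.24, -0.003, 0.971], [-0.003, -1.0, -0.002]]
wrist_force: [-0.4, 0.9, 5.6]
width: 0.0192
```

>>> carry_out(commands=[[-0.5,0,0,0,0,0,0],[-0.4,0,0,0,0,0,0],[-0.2,0,0,0,0,0,0],[0,0,0,0,0,0,0],[0.2,0,0,0,0,0,0],[0.2,0,0,0,0,0,0],[0.2,0,0,0,0,0,0]], force=20)

```text
time: 10.1
eef_pos: [0.5542, -0.3216, 0.1192]
ee_rot: [[0.971, -0.004, -0.24], [0.239, -0.002, 0.971], [-0.004, -1.0, -0.001]]
wrist_force: [-0.7, -0.8, 0.6]
width: 0.0513
```

Run:
```python
from h import *
s=r.get_state();print(s['time'],s['width'],s['wrist_force'])
for n in ["wrist","side"]: cv2.imwrite(f"pics/{n}4.png",r.get_image(n)[:,:,::-1])
a=cv2.imread('pics/side4.png')[60:220,240:400];cv2.imwrite('pics/s4.png',cv2.resize(a,None,fx=3.7,fy=3.7,interpolation=cv2.INTER_CUBIC))
```

```text
10.1 0.05125883710275929 [-0.70982701 -0.765424    0.60620698]
```

View pics/wrist4.png

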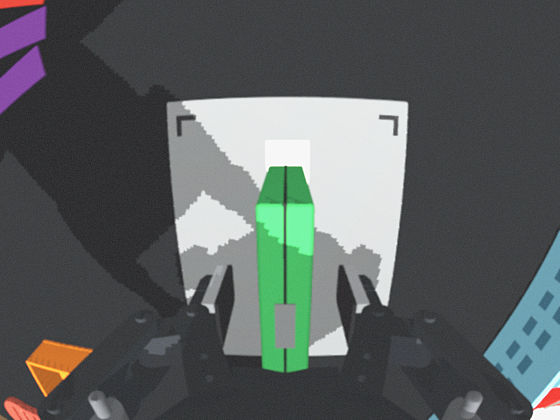

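View pics/s4.png

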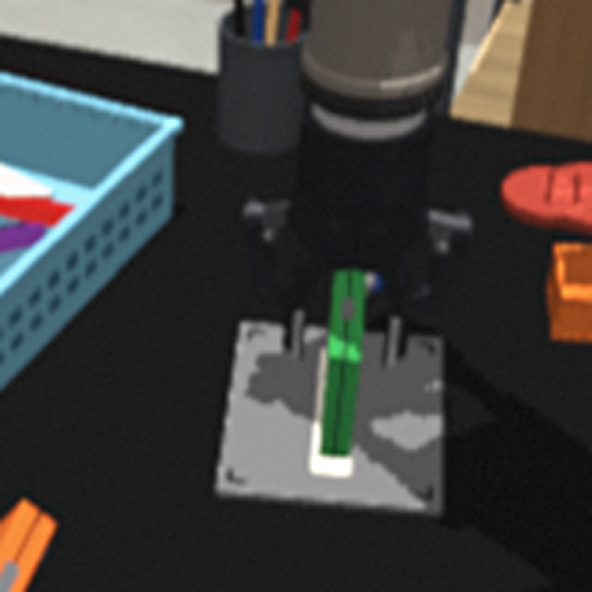

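The case stands free between the open fingers and sits on the white line. Next I retreat straight up, then move aside so the cameras get a clear view.

>>> carry_out(commands=[[0.2,0,-10,0,0,0,0],[0.2,0,-30,0,0,0,0],[0.2,0,-60,0,0,0,0],[0.2,0,-100,0,0,0,0],[0.2,0,-150,0,0,0,0],[0.2,0,-190,0,0,0,0],[0.2,-40,-200,0,0,0,0],[0.2,-90,-200,0,0,0,0],[0.2,-140,-200,0,0,0,0],[0.2,-140,-200,0,0,0,0],[0.2,-140,-200,0,0,0,0]])

```text
time: 11.58
eef_pos: [0.4193, -0.3548, 0.3206]
ee_rot: [[0.971, -0.002, -0.239], [0.239, -0.003, 0.971], [-0.003, -1.0, -0.002]]
wrist_force: [-0.3, 0.3, -0.5]
width: 0.0512
```

Run:
```python
from h import *
for n in ["top","side"]: cv2.imwrite(f"pics/{n}5.png",r.get_image(n)[:,:,::-1])
print(r.get_state()['time'])
a=cv2.imread('pics/side5.png')[60:220,240:400];b=cv2.imread('pics/top5.png')[140:300,340:500]
cv2.imwrite('pics/z5.png',cv2.resize(np.hstack([a,b]),None,fx=2.5,fy=2.5,interpolation=cv2.INTER_CUBIC))
for n in ['top','side']:
  for lo,hi in [((100,120,60),(125,255,255)),((5,150,100),(15,255,255))]:
    o=[]
    for k in (0,5):
      m=cv2.inRange(cv2.cvtColor(cv2.imread(f'pics/{n}{k}.png'),cv2.COLOR_BGR2HSV),lo,hi)
      o.append([np.round(cv2.moments(c)['m10']/cv2.contourArea(c),1).item() for c in cv2.findContours(m,0,2)[0] if cv2.contourArea(c)>300]+[np.round(cv2.moments(c)['m01']/cv2.contourArea(c),1).item() for c in cv2.findContours(m,0,2)[0] if cv2.contourArea(c)>300])
    print(n,lo,o)
```

```text
11.675
top (100, 120, 60) [[510.0, 180.4, 195.3, 185.7], [509.9, 180.4, 195.3, 185.6]]
top (5, 150, 100) [[516.1, 244.1, 277.7, 174.7], [505.9, 244.0, 275.4, 174.7]]
side (100, 120, 60) [[205.9, 277.8], [204.9, 279.4]]
side (5, 150, 100) [[234.9, 407.5, 222.3, 139.5], [234.8, 407.6, 222.3, 139.3]]
```

View pics/z5.png

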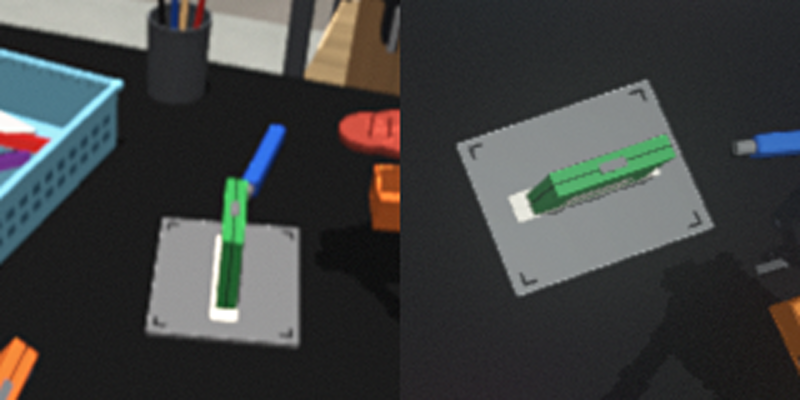

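View pics/top5.png

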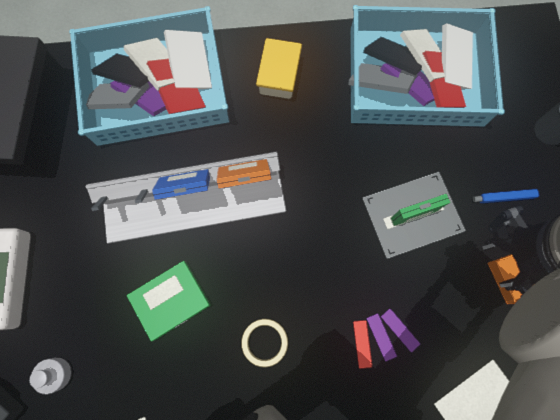

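Run:
```python
from h import *
f=lambda t:((t[0]-400+.5)/2.5-.5+340,(t[1]+.5)/2.5-.5+140)
g=lambda t:((t[0]+.5)/2.5-.5+240,(t[1]+.5)/2.5-.5+60)
for t,s in [((613,164),(235,208)),((545,186),(233,243)),((672,148),(237,180))]:
    x,e=tri([ray('top',f(t)),ray('side',g(s))]);print(np.round(x,4),np.round(e,4))
print('near bottom end', onz('top',f((532,207)),.006),onz('side',g((228,307)),.006))
```

```text
[ 0.553  -0.321   0.0876] [0.0006 0.0006]
[ 0.5392 -0.2646  0.0908] [0.001 0.001]
[ 0.5638 -0.3703  0.0845] [0.0008 0.0008]
near bottom end [ 0.53968754 -0.2754918   0.006     ] [ 0.53937322 -0.27927547  0.006     ]
```

```bash
python3 -c "
from cell import r
print(r.finish_job(),r.get_state()['time'])"
```

```text
the job is handed in; nothing more can be done
the job is handed in; nothing more can be done
```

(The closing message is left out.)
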